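Draw a circuit board from the card rack and hold it up to the inspection camera

TASK

Pull the tallest of the three circuit boards straight up out of the slotted rack and hold it up in the air in front of the inspection camera: upright, chip side towards the lens, face square to the lens, with the chip level with and centred on the lens and about 120 mm away from it. Leave the other two boards in the rack, do not touch the camera or disturb the small things lying around, and finish while still holding the board there.

Things in the scene. Friction and masses are not known exactly. Their poses are not given: they have to be found in the camera images.
- rack: fixed card rack: base 150 x 122 x 8 mm (x, y, z), black grooved cheeks at both y ends up to z = 60 mm. Three slots at x = -40, 0, +40 mm, grooves 6.5 mm wide; a board stands in each on the base, normal along the rack's x, chip side to its -x (roughly to the robot). Any slot may hold the tall board. A tall fixed microscope stands at x > 0.42, y > 0.32 m. Origin: centre of underside; z up
- tall_board: tallest board: dark blue, 4 mm thick (x), 90 wide (y), 120 tall (z), about 0.09 kg. Aluminium bar along its top edge, 10 mm thick (x, centred on the board), 64 long (y), 14 high, top flush at z = 120 mm: grip it from above by this bar, across the 10 mm. Origin: centre of the board's foot; z up, x its normal, chip side -x; yaw as the rack's
- chip (a point): centre of the outer face of the black square chip, 28 x 28 x 3 mm, on the middle of the tall board's -x face: at (-5, 0, 60) mm in the board's frame (same axes as the board)
- board_edge (a point): middle of the tall board's +y side edge, at (0, 45, 60) mm in the board's frame
- low_board_0: a lower board, made like the tall one but 90 mm tall, with its bar's top at 90 mm; stays in the rack. Origin: centre of its underside
- low_board_1: the other lower board, 90 mm tall, same as low_board_0; stays in the rack. Origin: centre of its underside
- stand: fixed camera stand: steel foot 100 x 76 x 12 mm (x, y, z) and an 18 mm column at x = -25 mm whose top is at z = 255 mm; it carries the camera head. A second fixed microscope stands at x > 0.37, y < -0.32 m. Origin: centre of the underside; x is the direction in which the camera looks, z up
- lens (a point): centre of the front of the lens barrel (black, 34 mm across). x: the level direction in which the camera looks; z up. The camera head lies behind this point, up to 94 mm back, 44 mm wide and high, with a small clamp screw on its -y side. Lens height differs from start to start (175 to 225 mm above the bench)
- head (a joint): height of the camera head on its column, 0 to 0.05 m; the lens is at 0.175 m plus this above the bench. Clamped stiff: leave it alone
- loupe: black loupe, 35 mm across, 16 mm high, loose on the bench; origin: centre of underside; leave it alone
- sample_jar: clear jar with lid, 49 mm across, 60 mm high, loose on the bench; origin: centre of underside; leave it alone
- bushing: bronze bushing, 22 mm across, 18 mm high, loose on the bench; origin: centre of underside; leave it alone

How it is judged:
On the way:
1. the tall board is gripped and drawn up clear of its slot, upright (contact force between the fingers and tall_board above 1 N and z of tall_board in the frame of rack above 0.063 m and angle between tall_board's own z axis and vertical below 0.25 rad), for 0.1 s.
At the end, for the whole second after the job is handed in: Fingers hold the tall board still, clear of everything: chip face 100-140 mm before the lens, within 15 mm of its axis sideways and in height, chip towards the lens; board upright within 0.14 rad and square within 0.17 rad. Lower boards stand in their slots, moved under 15 mm (contact force between the fingers and tall_board above 1 N and x of chip in the frame of lens between 0.1 and 0.14 m and y of chip in the frame of lens between -0.015 and 0.015 m and z of chip in the frame of lens between -0.015 and 0.015 m and angle between tall_board's own z axis and vertical below 0.14 rad and angle between the x axis of tall_board and the x axis of lens, either way round below 0.17 rad and y of board_edge in the frame of lens above 0.02 m and linear speed of tall_board below 0.02 m/s and height (world z) of tall_board above 0.08 m and contact force between tall_board and rack below 0.05 N and z of each of low_board_0, low_board_1 in the frame of rack below 0.012 m and distance of each of low_board_0, low_board_1 from where it was at the start of the episode below 0.015 m); the arm keeps its last pose, push and grip.
It fails at once if a lower board is moved by more than 30 mm (distance of any of low_board_0, low_board_1 from where it was at the start of the episode above 0.03 m).
It fails at once if the camera or its stand is touched by the arm, the fingers or the board (more than 1 N), or the head is moved by 5 mm (contact force between any of the arm, the fingers, tall_board and stand above 1 N or distance of lens from where it was at the start of the episode above 0.005 m).
It fails at once if the loupe, jar or bushing is moved by more than 20 mm (distance of any of loupe, sample_jar, bushing from where it was at the start of the episode above 0.02 m).
It also fails if it takes over 38 s, if anything falls off the work surface, if the arm or the gripper's body presses on something with over 40 N, if the wrist force passes 120 N, or if a joint passes its speed limit or range.

ROBOT

A 6-joint arm with a two-finger parallel gripper is mounted at the origin on a cart in front of the work surface, level with it; the furniture and walls round the work are solid. World frame = base frame: x ahead of the robot, y to its left, z up, the work surface at z = 0. Lengths are in m, angles in rad, forces in N, time in s.
With the tool pointing down it reaches from about 0.35 to 0.95 m from the base axis. Payload 17.4 kg.
Tool frame: the origin (TCP) lies midway between the tips of the shut fingers; the grasp point (between the pads) lies 19 mm behind it; z points along the fingers, y is the line along which they close (so a half turn about z gives the same grasp; the last joint's range is limited). The gripper opens to 93 mm and grips with 3 to 60 N. Pads are 15 mm wide; open, the fingers measure 128 mm over their backs; the gripper's body (75 mm by 188 mm) begins 65 mm behind the grasp point.
Start: joints at [1.14, 0.116, 1.442, -0, 1.584, -0.038], TCP at [0.258, 0.624, 0.219] pointing down, gripper open.
Joint ranges: [-2.83, 2.83], [-0.83, 2.19], [0.07, 2.5], [-1.14, 4.28], [0.01, 3], [-2.97, 2.97]. Speed limits (rad/s): [1.89, 1.89, 2.22, 3.14, 3.14, 3.14].

INTERFACE

Orientations are given as a rotation vector (axis times angle).
In Python, from bench import bot, optics, close_job gives the robot as it stands (bot), with the cameras (optics) and the job as plain functions. Calls block until the motion is done:
- bot.move_pose(position, orientation): joint-space move of the TCP to a pose.
- bot.servo_line(position, velocity=0.15, attitude=None, stop_force=None): straight line of the TCP; attitude=None keeps the orientation; velocity is the mean speed in m/s. With stop_force (N) it stops when the force on the tool has changed by that much, and returns True; else False.
- bot.goto_joints(angles): joint-space move.
- bot.let_go() and bot.grab(f_grip=None): open the fingers fully, or close them until they stop; f_grip is the grip in N (None keeps the last).
- bot.sleep(seconds).
- bot.ik(position, orientation): joint angles nearest the present ones, or None.
- bot.get_obs(): the state.
- optics.get_image(name): name is "scene" or "top" or "wrist"; returns a dict with "color" (384x512x3 uint8, red, green, blue), "intrinsics" (3x3 intrinsics, pixels), "R" (3x3) and "t" (3): a world point X has camera coordinates R X + t. Camera axes: x right, y down, z forward; pixel columns grow to the right and rows downward; lengths in m; the calibration is good to about 2 mm. A picture is of the moment at which its call begins. There is no depth.
A pose or a line that the arm cannot do raises bot.PlanningError and nothing moves.
- close_job(): hands the job in; it is judged then, once.
The state is a dict: "time": time; "joint_pos": joint angles; "qd": joint speeds; "joint_efforts": joint torques, N m; "ee_pos": TCP position; "eef_rot": TCP orientation; "ft_force": force on the tool from outside, world axes, zero at the start; "ft_torque": the same for the moment, N m; "width": finger opening in m; "finger_force": force on a finger pad.
Only numpy, scipy, OpenCV 4.12 (cv2) and the standard library are available. Lean on these libraries where they do the work, as an engineer would, in place of code of your own. Each camera call takes 0.05 s, during which the arm holds its last target. There are 200 camera calls.

## Working session

There is one attempt and no reset: what is moved stays moved. The work goes in short steps, each a Python script; the robot and the scene stay as the last script left them, time stands still between calls to the robot, and variables do not carry over. Pictures are saved under pics/ and viewed, at most 10 in all, crops included, and the job is handed in when it is done.

```bash
mkdir -p pics; cat > h.py <<'E'
import numpy as np, cv2, pickle
from bench import bot, optics, close_job
def snap(n,tag):
    d=optics.get_image(n); cv2.imwrite(f'pics/{tag}.png',d['color'][:,:,::-1]); pickle.dump({k:np.array(d[k]) for k in('color','intrinsics','R','t')},open(f'{tag}.pkl','wb')); return d
def load(tag): return pickle.load(open(f'{tag}.pkl','rb'))
def proj(d,X):
    c=d['R']@np.array(X).T+np.array(d['t'])[:,None]; p=d['intrinsics']@c; return (p[:2]/p[2]).T
def onz(d,u,v,z):
    R=d['R'];o=-R.T@d['t'];r=R.T@np.linalg.inv(d['intrinsics'])@[u,v,1]; return o+r*(z-o[2])/r[2]
def crop(tag,out,x0,y0,x1,y1,s):
    im=cv2.imread(f'pics/{tag}.png')[y0:y1,x0:x1]; cv2.imwrite(f'pics/{out}.png',cv2.resize(im,None,fx=s,fy=s,interpolation=cv2.INTER_CUBIC))
E
python3 - <<'E'
from h import *
a=snap('scene','s0');b=snap('top','t0')
for d in(a,b): print(d['intrinsics'],d['R'],-d['R'].T@d['t'])
o=bot.get_obs();print(o['time'],o['ee_pos'],o['eef_rot'])
E
```

```text
[[415.37940979   0.         252.26257687]
 [  0.         415.37940979 190.87210524]
 [  0.           0.           1.        ]] [[ 0.47315386 -0.88085409 -0.0148824 ]
 [-0.6436058  -0.33408103 -0.68859382]
 [ 0.60157876  0.33538922 -0.72499453]] [ 0.03741501 -0.31101009  0.77390715]
[[440.27083678   0.         259.46957903]
 [  0.         440.27083678 196.15028851]
 [  0.           0.           1.        ]] [[ 0.01151816 -0.99952384  0.02862568]
 [-0.99661989 -0.01380399 -0.08098304]
 [ 0.08133963 -0.02759615 -0.99630433]] [ 0.46586733 -0.02310657  1.05611897]
0.1 [0.25830342 0.62342243 0.21800078] [-6.12987456e-01 -3.08097184e+00  1.55189526e-03]
```

View pics/s0.png

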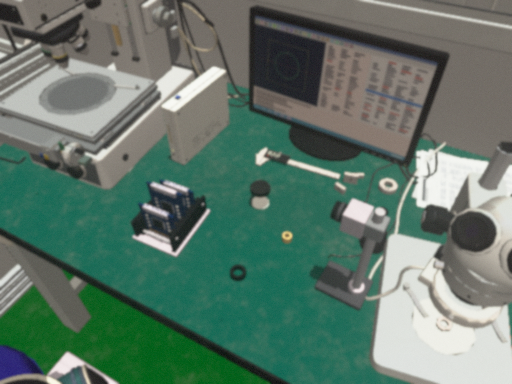

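View pics/t0.png

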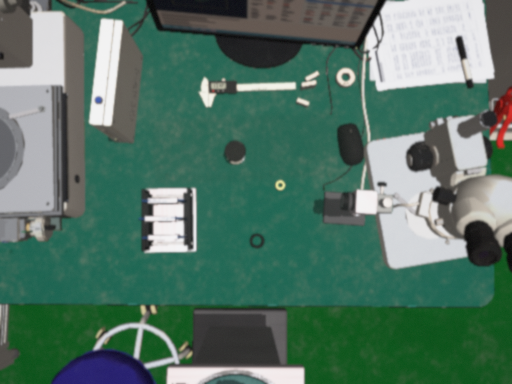

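The rack is near (168,220) in the top view, with three bars. The stand is near (350,205) with its lens pointing left (+y). I'll enlarge both areas.

```bash
python3 - <<'E'
from h import *
a=cv2.imread('pics/t0.png');b=cv2.imread('pics/s0.png')
R=lambda i,x0,y0,x1,y1,s:cv2.resize(i[y0:y1,x0:x1],None,fx=s,fy=s,interpolation=cv2.INTER_CUBIC)
cv2.imwrite('pics/c1.png',np.hstack([R(a,135,180,205,260,5.5),R(a,310,170,390,250,5.5)]))
cv2.imwrite('pics/c2.png',np.hstack([R(b,125,165,215,265,4.4),R(b,310,190,400,290,4.4)]))
E
```

```text
(no output)
```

View pics/c1.png

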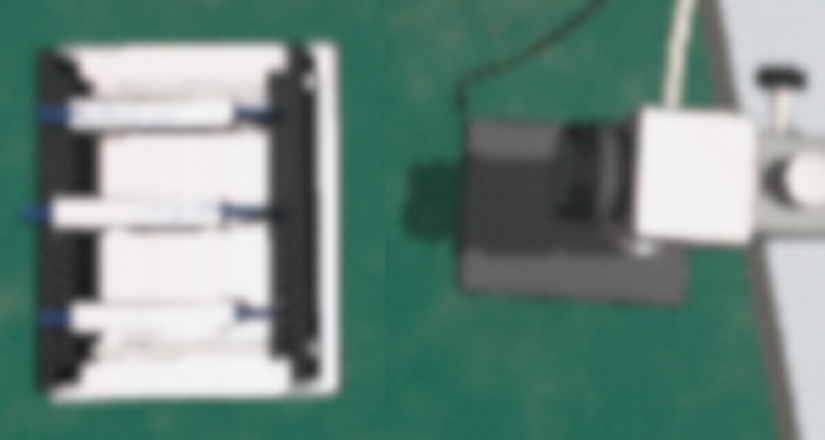

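View pics/c2.png

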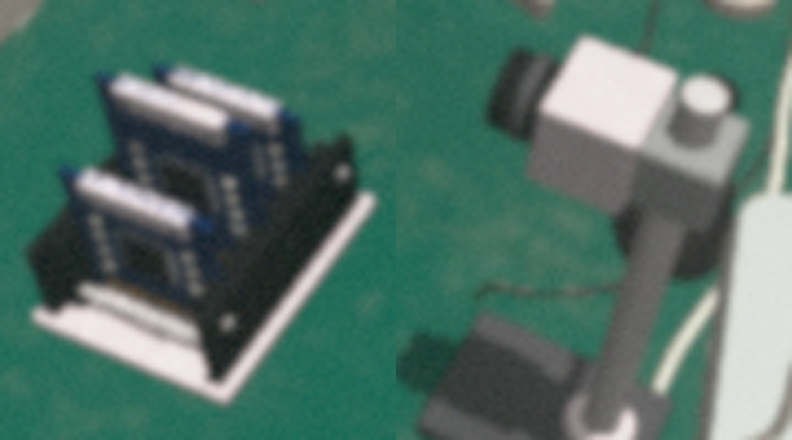

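The middle board is the tall one, as it reaches furthest out of the column of bars. Next is a least-squares fit of the rack, foot and head to the features I read off.

```bash
cat > fit.py <<'E'
from h import *
from scipy.optimize import least_squares
T,S=load('t0'),load('s0')
def cp(p,x0,y0,s,off=0): p=np.array(p,float); return np.c_[(p[:,0]-off+.5)/s-.5+x0,(p[:,1]+.5)/s-.5+y0]
def W(p,L):
    c,s=np.cos(p[3]),np.sin(p[3]);L=np.array(L,float)/1000
    return np.c_[p[0]+c*L[:,0]-s*L[:,1],p[1]+s*L[:,0]+c*L[:,1],p[2]+L[:,2]]
rt=cp([(336,42),(338,388),(52,206),(222,206),(68,113),(233,113),(67,316),(237,316)],135,180,5.5)
rL=[(75,-61,8),(-75,-61,8),(0,32,128),(0,-32,128),(40,32,98),(40,-32,98),(-40,32,98),(-40,-32,98)]
rs=cp([(375,200),(225,403),(36,316),(108,82),(245,125),(170,68),(288,105),(76,178),(210,222)],125,165,4.4)
sL=[(75,-61,8),(-75,-61,8),(-75,61,8),(0,32,128),(0,-32,128),(40,32,98),(40,-32,98),(-40,32,98),(-40,-32,98)]
f=lambda q:np.r_[(proj(T,W([q[0],q[1],0,q[2]],rL))-rt).ravel(),(proj(S,W([q[0],q[1],0,q[2]],sL))-rs).ravel()]
r=least_squares(f,[.4,.2,0],loss='soft_l1');print('rack',r.x);print(f(r.x).reshape(-1,2).round(1).tolist())
ft=cp([(468,122),(458,293),(683,303)],310,170,5.5,385)
g=lambda q:(proj(T,W([q[0],q[1],0,q[2]],[(50,-38,12),(50,38,12),(-50,38,12)]))-ft).ravel()
s=least_squares(g,[.4,-.2,1.57]);print('stand',s.x,g(s.x).round(1))
ht=cp([(638,107),(755,110),(755,243),(636,240)],310,170,5.5,385)
hs=cp([(590,37),(678,75),(642,155),(543,105)],310,190,4.4,396)
a=np.linspace(0,2*np.pi,60);circ=np.c_[0*a,17*np.cos(a),17*np.sin(a)]
tb=cp([(553,123),(553,218)],310,170,5.5,385);sb=cp([(487,46)],310,190,4.4,396)[0]
def k(q):
    H=[(q[4],-22,22),(q[5],-22,22),(q[5],22,22),(q[4],22,22)];w=W(q,H)
    A=proj(T,W(q,circ));B=proj(S,W(q,circ))
    return np.r_[(proj(T,w)-ht).ravel(),(proj(S,w)-hs).ravel(),A[:,0].min()-tb[0,0],A[:,1].min()-tb[0,1],A[:,1].max()-tb[1,1],B.min(0)-sb,(q[3]-s.x[2])*30]
l=least_squares(k,[s.x[0],s.x[1]+.03,.2,s.x[2],-30,-70]);print('lens',l.x);print(k(l.x).round(1))
dx,dy=l.x[0]-s.x[0],l.x[1]-s.x[1];c,n=np.cos(s.x[2]),np.sin(s.x[2]);print('lens in stand',c*dx+n*dy,-n*dx+c*dy)
E
python3 fit.py
```

```text
rack [0.49337327 0.16047312 0.03345294]
[[-0.8, 0.1], [-0.5, 0.5], [-0.1, 1.0], [-0.3, 0.4], [0.2, -0.1], [-0.2, -0.7], [0.4, 0.1], [-0.6, -0.6], [1.4, -0.2], [1.4, -0.2], [0.1, 0.5], [3.4, 0.2], [-3.3, -0.4], [2.0, 1.4], [-1.2, 1.6], [2.5, -0.2], [-3.6, -0.5]]
stand [ 0.52516218 -0.25487964  1.52931945] [-0.6 -0.6 -0.1  0.1  0.7  0.5]
lens [  0.52750816  -0.20407319   0.21607366   1.52169825 -21.85814166
 -61.38951161]
[ 0.4  0.1 -0.1  0.9 -1.   0.  -0.3 -0.7 -0.6 -0.3  1.2 -0.3  0.3 -1.2
  0.3  0.9 -0.7  0.1  0.5  0.4  0.5 -0.2]
lens in stand 0.05086003227714787 -0.00023727360663776268
```

```bash
cat >> h.py <<'E'
from scipy.spatial.transform import Rotation as Ro
def down(tool_y_ang):  # tool z down, tool y at given world angle
    a=tool_y_ang; y=np.array([np.cos(a),np.sin(a),0]);z=np.array([0,0,-1.]);return Ro.from_matrix(np.c_[np.cross(y,z),y,z]).as_rotvec()
rack=np.array([.4934,.1605]);yaw=.0335; lens=np.array([.5275,-.2041,.2161]);lyaw=1.525
E
python3 - <<'E'
from h import *
tp=lens[:2]+.125*np.array([np.cos(lyaw),np.sin(lyaw)])
for fl in(0,np.pi):
  print(bot.ik([*rack,.3],down(yaw+fl)),bot.ik([*tp,.254],down(lyaw+fl)))
print(bot.get_obs()['joint_pos'],tp)
E
```

```text
[ 2.65330582e-01 -2.35240990e-01  1.64723154e+00 -8.88178420e-16
  1.72960210e+00  2.31830582e-01] [-1.94830560e-01 -1.88820200e-01  1.68154339e+00 -4.44089210e-16
  1.64886946e+00 -1.71983056e+00]
[ 2.65330582e-01 -2.35240990e-01  1.64723154e+00 -4.44089210e-16
  1.72960210e+00 -2.90976207e+00] [-0.19483056 -0.1888202   1.68154339  0.          1.64886946  1.42176209]
[ 1.14020107e+00  1.16413014e-01  1.44219056e+00 -3.12296682e-06
  1.58400411e+00 -3.78062630e-02] [ 0.53322254 -0.07923106]
```

```bash
python3 - <<'E'
from h import *
bot.servo_line([.262,.33,.27],velocity=.2)
bot.move_pose([*rack,.30],down(yaw))
d=snap('wrist','w0');o=bot.get_obs();print(o['time'],o['ee_pos'],o['joint_pos'],o['ft_force'])
c,s=np.cos(yaw),np.sin(yaw)
L=np.array([(0,32,128),(0,-32,128),(40,32,98),(40,-32,98),(-40,32,98),(-40,-32,98),(75,-61,8),(-75,-61,8),(-75,61,8)])/1000
Wd=np.c_[rack[0]+c*L[:,0]-s*L[:,1],rack[1]+s*L[:,0]+c*L[:,1],L[:,2]]
print(proj(d,Wd).round(1).tolist())
E
```

```text
2.9 [0.49276555 0.16153716 0.29999431] [ 2.67439819e-01 -2.35895577e-01  1.64778294e+00  2.50702374e-04
  1.72967469e+00  2.31053242e-01] [-0.12097899  0.18728979  0.5278318 ]
[[258.3, 146.8], [258.1, 204.4], [292.8, 144.2], [291.3, 197.5], [223.8, 144.0], [225.1, 197.3], [308.0, 200.6], [208.5, 200.4], [205.4, 117.2]]
```

View pics/w0.png

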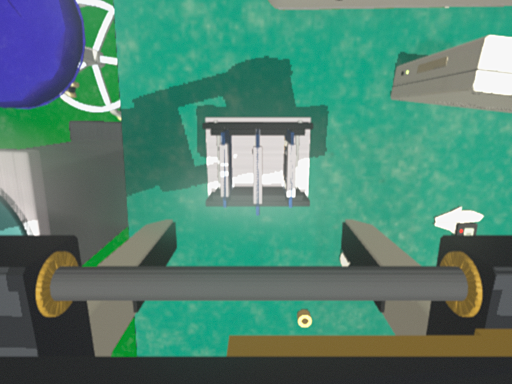

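The wrist view shows the tall bar at u≈258, v 147–204, and the low bars at u≈225 and 292. All match the predictions to about 1 px, so I'll grasp and lift.

```bash
python3 - <<'E'
from h import *
print(bot.servo_line([*rack,.106],velocity=.1,attitude=down(yaw),stop_force=12))
o=bot.get_obs();print(o['time'],o['ee_pos'],o['ft_force'])
if o['ee_pos'][2]<.11:
    bot.grab(f_grip=30);o=bot.get_obs();print(o['width'],o['finger_force'],o['ft_force'])
    if .007<o['width']<.014:
        p=o['ee_pos']
        print(bot.servo_line([p[0],p[1],.16],velocity=.04,stop_force=25))
        o=bot.get_obs();print(o['ee_pos'],o['ft_force'],o['width'],o['time'])
E
```

```text
False
4.9917 [0.49359854 0.16055324 0.10644327] [-0.60784955  0.63128267 -0.15893233]
0.009844864380918176 29.99962717294693 [ 0.13254233 -0.03861128 -0.01583402]
False
[0.49324786 0.16048216 0.15974331] [-0.00827089 -0.53291284 -0.31073178] 0.009603643827064011 7.7417
```

```bash
python3 - <<'E'
from h import *
p=bot.get_obs()['ee_pos']
bot.servo_line([p[0],p[1],.29],velocity=.08)
u=np.array([np.cos(lyaw),np.sin(lyaw)])
bot.move_pose([*(lens[:2]+.22*u),.29],down(lyaw))
z=lens[2]-.06+.098
bot.servo_line([*(lens[:2]+.18*u),z],velocity=.06)
bot.sleep(.4)
o=bot.get_obs();print(o['time'],o['ee_pos'],o['width'],o['finger_force'])
a=snap('scene','s1');b=snap('top','t1');w=snap('wrist','w1')
print(proj(w,np.array([lens,[*(lens[:2]),lens[2]+.022]])))
R=lambda t,x0,y0,x1,y1,s:cv2.resize(cv2.imread(f'pics/{t}.png')[y0:y1,x0:x1],(400,400),interpolation=cv2.INTER_CUBIC)
cv2.imwrite('pics/c3.png',np.hstack([R('s1',240,140,400,300,1),R('t1',230,130,390,290,1)]))
E
```

```text
12.525 [ 0.53576932 -0.02418862  0.25417072] 0.009606823277680287 29.99952346086502
[[ -7.13682101 212.37736146]
 [-36.6172002  223.42952843]]
```

View pics/c3.png

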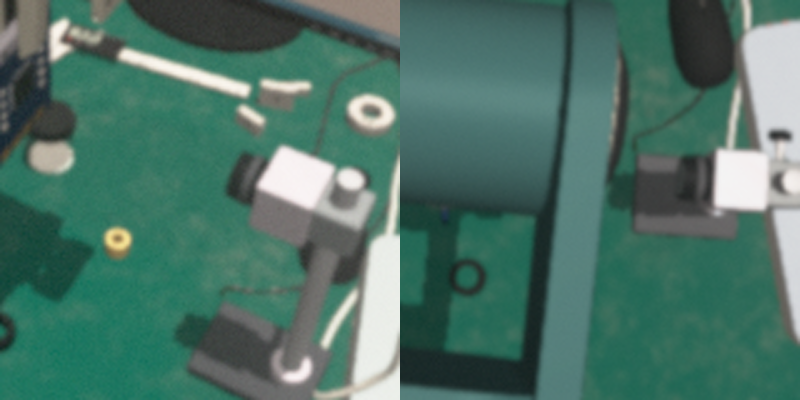

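View pics/w1.png

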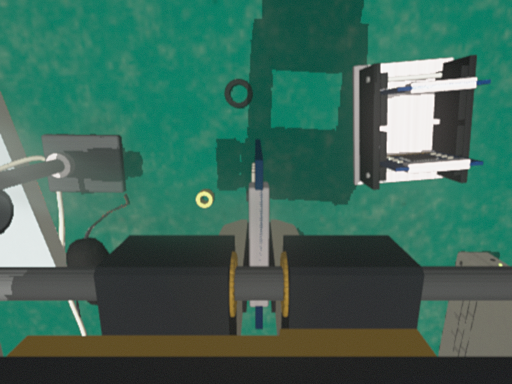

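The held board is centred in the fingers at u≈258 and aligned. The black lens disc at the left edge, near (-7,212), matches the fitted lens position. I'll make the final approach and verify.

```bash
python3 - <<'E'
from h import *
u=np.array([np.cos(lyaw),np.sin(lyaw)])
z=lens[2]-.06+.098
bot.servo_line([*(lens[:2]+.125*u),z],velocity=.04,attitude=down(lyaw))
bot.sleep(.6)
o=bot.get_obs();print(o['time'],o['ee_pos'],o['width'],o['finger_force'],lens[:2]+.125*u,z)
a=snap('scene','s2')
f=np.array([*(lens[:2]+.125*u),lens[2]-.06]);v=np.array([-u[1],u[0]])
P=lambda y,zz,x=0:np.array([*(f[:2]+x*u+y*v),f[2]+zz])
pts=proj(a,np.array([P(.045,0,-.002),P(-.045,0,-.002),P(.045,.12,-.002),P(-.045,.12,-.002),P(0,.06,-.005)]));print(pts.round(1).tolist())
im=cv2.imread('pics/s2.png')
x0,y0=200,110;im=cv2.resize(im[y0:y0+140,x0:x0+190],None,fx=4,fy=4,interpolation=cv2.INTER_CUBIC)
for p in pts: cv2.drawMarker(im,tuple(((p-[x0,y0]+.5)*4-.5).astype(int).tolist()),(0,0,255),0,12,1)
cv2.imwrite('pics/c4.png',im)
E
```

```text
14.8 [ 0.5332331  -0.07923477  0.25407494] 0.00932299413412644 29.999578893184662 [ 0.53322254 -0.07923106] 0.2541
[[261.8, 221.0], [283.8, 191.5], [261.9, 176.4], [286.4, 146.6], [275.2, 185.2]]
```

View pics/c4.png

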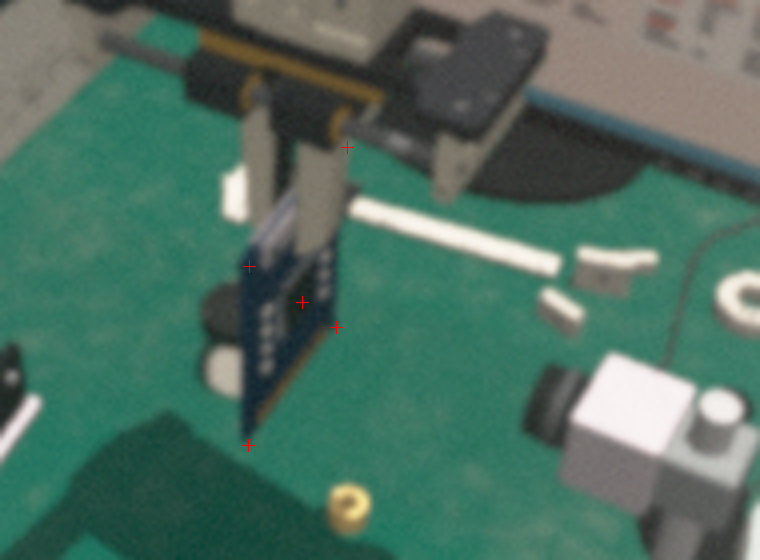

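The board stands upright. Its corners, near (247,440) and (335,325), and the chip centre, near (299,299), lie within about 1 px of the predictions. Handing in.

```bash
python3 -c "
from h import *
print(close_job())"
```

```text
the job is handed in; nothing more can be done
None
```

I pulled the tall board from the middle slot and handed the job in at 14.8 s, holding it upright with the chip square to the lens and about 120 mm away. The last picture put the chip within about 2 mm of the planned spot; the hand-in call returned no verdict.

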